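# Shut the glue-check light box and start it

## Robot

A 6-joint arm with a two-finger parallel gripper is mounted at the origin on the work surface. World frame = base frame: x ahead of the robot, y to its left, z up, the work surface at z = 0. Lengths are in m, angles in degrees, forces in N, time in s.
With the tool pointing down it reaches from about 0.4 to 0.825 m from the base axis. Payload 7 kg.
Tool frame: the origin (TCP) lies on the centre line of the jaws, within the pads' length; the fingertips stand 8 mm ahead of it and the grasp point (between the pads) lies 11 mm behind it; z points along the fingers, y is the line along which they close (so a half turn about z gives the same grasp; the last joint's range is limited). The gripper opens to 88 mm and grips with 3 to 60 N. Pads are 19 mm wide; open, the fingers measure 130 mm over their backs; the gripper's body (78 mm by 193 mm) begins 47 mm behind the grasp point.
Start: joints at [-59.353, 20.546, 0.682, 0, -70.136, -16.507], TCP at [0.165, -0.655, 0.235] pointing down, gripper open.
Joint ranges: [-176.03, 176.03], [-82.01, 121.73], [-58.28, 71.71], [-173.87, 95.51], [-174.79, -0.11], [-173.66, 173.66]. Speed limits (degrees/s): [136.94, 136.94, 172.46, 180, 180, 180].

## Interface

Orientations are given as [roll, pitch, yaw] about the fixed x, y, z axes, in that order (R = Rz(yaw) Ry(pitch) Rx(roll)).
In Python, from plant import ctrl, vision gives the robot as it stands. The module is installed in compiled form; this text tells all that it offers.
- The arm moves only by the tool move_arm, never from a script. Its argument "moves" is one flat list of numbers, 7 for each row, row after row: the finger opening in cm, from 0 to 8.76, then the shift along the tool's x, y, z in cm, then the turn, a rotation vector about the tool's x, y, z in rad. A call has 1 to 8 rows; each row shifts and turns the commanded pose from where the row before left it, along the tool's axes as they then stand; what a row does not reach is not made up. A row lasts 1/10 s, in which the tool goes at most 50 mm and 8.59 degrees, less where a joint would pass 70% of its speed; a pose out of reach is approached as far as the arm can. A call with a gripper value outside its range is refused whole. The fingers move at their own pace and stop on an object; the grip force is fixed at half the most. Time passes only in rows, so rows that do not move let the fingers close. It gives the time, the measured TCP pose, the force, the opening and the grip force at its end, in the units of the state.
- ctrl.get_obs(): the state, without advancing time (a new reading comes with each control period).
- vision.snapshot(name): name is "scene" or "top"; returns (picture, depth): 480x640x3 uint8, red, green, blue; 480x640 float32, m along the optical axis (not along the pixel's ray), 0 where there is no reading.
- vision.camera_model(name): a dict with "vertical_fov" (degrees; the focal length in pixels is half the picture's height over the tangent of half this angle, whatever the lens; pixels are square), "cx", "cy" (the principal point, pixels), "D" ([k1, k2, p1, p2, k3] as OpenCV has them; the pictures are not rectified), "cam_to_world" (4x4, takes a point from camera to world coordinates). Camera axes: x right, y down, z forward; pixel columns grow to the right and rows downward; lengths in m; the calibration is good to about 2 mm. A picture is of the moment at which its call begins. camera_model takes no time and is no camera call.
- ctrl.close_job(): hands the job in; it is judged then, once.
The state is a dict: "clock": time; "joint_pos": joint angles; "qvel": joint speeds; "tau": joint torques, N m; "tool_pos": TCP position; "orientation": TCP orientation; "force": force on the tool from outside, world axes, zero at the start; "moment": the same for the moment, N m; "opening": finger opening in m; "gripper_force": force on a finger pad.
Only numpy, scipy, OpenCV 4.12 (cv2) and the standard library are available. Lean on these libraries where they do the work, as an engineer would, in place of code of your own. Each camera call takes 0.05 s, during which the arm holds its last target. There are 200 camera calls.

## Task

Get the sole-room light box ready and start it: with closed fingertips push the blue-fronted tray, with the heel block in it, fully home, and push the orange cover down flat over the window on top. Only when both are shut, press the green button fully in and let it come back up. Do not touch the heel block, do not press the red button, and leave all the other things on the bench where they stand.

Things in the scene. Friction and masses are not known exactly. Their poses are not given: they have to be found in the camera images.
- lightbox: grey light box fixed to the bench, 220 x 220 x 100 mm high (top of housing at 100 mm). Origin: centre of its underside; its -x is the front where the tray comes out, +y its left side (seen from the robot), z up. It is turned a little about z. The flat cover lies on its top when shut
- tray (a joint): how far the tray is pulled out, m: 0 fully home (a firm stop), starts 0.085 to 0.115. It slides along the box's x axis; pushing it towards the box's +x shuts it against about 2.5 N of friction plus a drag of 10 N per m/s. It stays where left
- tray_front (a point): centre of the outer face of the tray's flat blue front panel, which is 204 mm wide (along the box's y) and 73 mm high (from 12 to 85 mm above the bench), 12 mm thick; the point is 50 mm above the bench and moves with the tray. Its axes are those of the box
- tray_mid (a point): point on the tray's inner floor, 20 mm above the bench, on the tray's middle line, 65 mm behind the inner face of its front panel; moves with the tray. The tray is open above, 180 mm wide inside and 195 mm long, its side walls 50 mm above the bench
- cover (a joint): opening angle of the orange blackout cover, rad: 0 shut, flat on the box top; starts 0.6 to 1.1; at most 1.4. A stiff hinge holds it at any angle; a push of 1 to 3 N near its free edge moves it, and it meets a firm stop when shut
- cover_hinge (a point): on the cover's hinge line, which runs along the box's x at 100 mm above the bench, 65 mm to the +y side of the box's middle; the point is half-way along the cover. The cover is 120 mm long along the hinge, 8 mm thick; shut, it reaches 130 mm from the hinge towards the box's -y, its outer face 108 mm above the bench. Axes of this point turn with the cover: -y runs from the hinge to the free edge, +z is out of its outer face
- cover_edge (a point): point on the cover's outer face (the upper one when shut), 105 mm from the hinge line and 25 mm from the free edge, marked by a thin black strip nearby; half-way along the cover. Pushing here towards the outer face (down, and towards the box's -y when it stands steeply) shuts the cover
- start_top (a point): centre of the top of the green round push button (36 mm diameter), upright on its own round black housing (52 mm diameter, 12 mm high; button top 22 mm above the bench when up) fixed to the bench; pressed straight down; moves with the button. May stand right or left of the light box
- start (a joint): how far the green button is pressed, m: 0 up, 0.006 fully in; a spring returns it, fully in takes 5 N
- stop_top (a point): centre of the top of the red round push button, of the same size and kind as the green one; its place varies too
- stop (a joint): how far the red button is pressed, m: 0 up, 0.006 fully in. Not to be pressed
- heel: black rubber heel block, 55 x 55 x 22 mm high, D-shaped, brown disc on top, lying loose on the tray's floor just behind the front panel. Origin: centre of its underside. It rides with the tray
- cup: white cup, 70 mm across, 85 mm high, standing loose; origin: centre of its underside. It shares three places with the two buttons
- sole_a: loose shoe sole with cork-coloured top, about 238 x 86 x 13 mm, left; origin: underside, near its middle
- sole_b: loose shoe sole with white top, about 238 x 86 x 13 mm, far left; origin: underside, near its middle
- tape: yellow roll of tape lying flat, 90 mm outside diameter, 45 mm high, near left; origin: centre of its underside
- awl: red-handled awl, like a screwdriver, lying on the bench at the right; origin: underside, near its middle
- bottle: white bottle with red cap, 60 mm across, 150 mm high, far right; origin: centre of its underside
There are look-alikes about, which are no part of the job. There is more than one size of the heel; the job needs the middle-sized.

How it is judged:
By the outcome, as a careful person would: the job done as asked, in the order asked, and still so for the second after the job is handed in, with the robot touching nothing.
It also fails if it takes over 58 s, if anything falls off the work surface, if the arm or the gripper's body presses on something with over 40 N, if the wrist force passes 120 N, or if a joint passes its speed limit or range.

## Working session

There is one attempt and no reset: what is moved stays moved. The work goes in short steps, Python scripts to look and compute and a tool call to move; the robot and the scene stay as the last step left them, time stands still between calls to the robot, and variables do not carry over. Pictures are saved under pics/ and viewed, at most 10 in all, crops included, and the job is handed in when it is done.

Besides the shell and the picture viewer there is one more tool, called in YAML: its name, and indented under it one key for each argument. move_arm: Moves the arm, as the interface text tells. Its arguments: {"type":"object","properties":{"moves":{"type":"array"}},"required":["moves"]}

```bash
mkdir -p pics
cat > h.py <<'E'
import numpy as np, cv2
from plant import ctrl, vision
def snap(n,f):
    p,d=vision.snapshot(n); cv2.imwrite(f'pics/{f}.png',p[:,:,::-1]); np.savez(f'{f}.npz',p=p,d=d); return p,d
def world(n,d):
    m=vision.camera_model(n); f=240/np.tan(np.radians(m['vertical_fov'])/2)
    K=np.array([[f,0,m['cx']],[0,f,m['cy']],[0,0,1.]])
    u,v=np.meshgrid(np.arange(640.),np.arange(480.))
    q=cv2.undistortPoints(np.stack([u,v],-1).reshape(-1,1,2),K,np.array(m['D'],float)).reshape(480,640,2)
    c=np.dstack([q*d[...,None],d]); T=np.array(m['cam_to_world'])
    w=c@T[:3,:3].T+T[:3,3]; w[d==0]=np.nan; return w
E
python3 - <<'E'
from h import *
for n in('scene','top'):
    p,d=snap(n,n+'0'); print(n,np.array(vision.camera_model(n)['cam_to_world'])[:3,3].round(2),(d>0).mean())
print(ctrl.get_obs())
E
```

```text
scene [ 1.27 -0.76  0.99] 0.9922005208333333
top [0.41 0.03 1.47] 0.996103515625
{'clock': 0.1, 'joint_pos': array([-5.93528561e+01,  2.05881471e+01,  6.38747152e-01, -1.61064720e-02,
       -7.01370719e+01, -1.65076111e+01]), 'qvel': array([-0.02943523, -0.02307374,  0.19249477,  0.09820345, -0.05280841,
        0.03175762]), 'tau': array([ 1.83101965e-03, -5.84164381e+01,  2.93755603e+01,  7.01540351e+00,
        1.01729447e-02, -6.21531558e-05]), 'tool_pos': array([ 0.16475774, -0.654139  ,  0.2337102 ]), 'orientation': array([ 1.79912790e+02, -1.00545873e-02, -1.65865944e+02]), 'force': array([ 0.26441466,  0.00808214, -0.62646779]), 'moment': array([-0.03579027,  0.00418905,  0.03921505]), 'gripper_force': 0.0, 'opening': 0.08787008533980877}
```

View pics/top0.png

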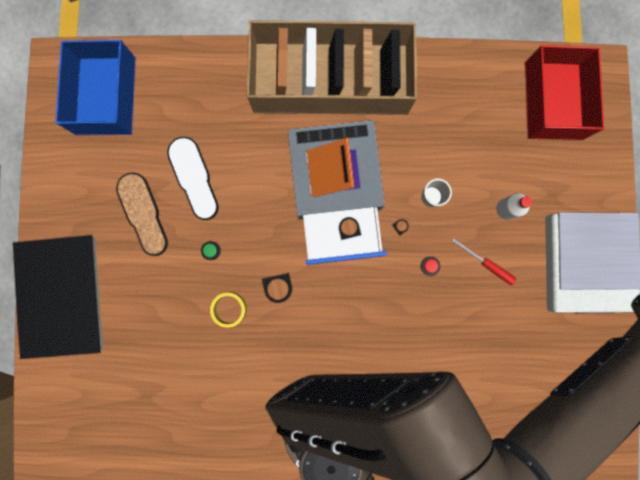

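View pics/scene0.png

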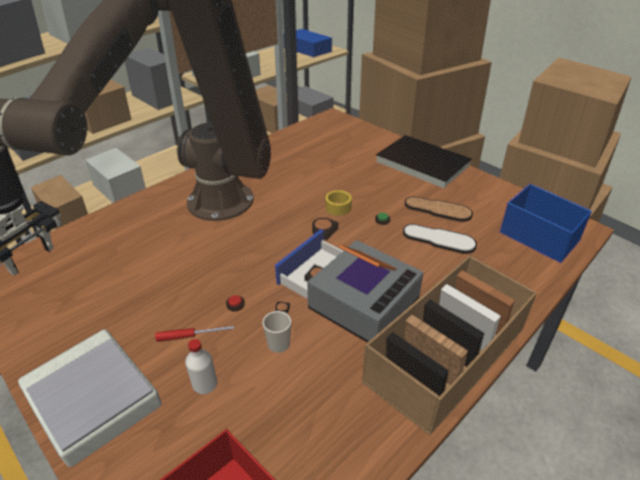

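Top view: tray front is blue at (345,257), cover orange at (330,168), green button at (210,250) and red at (431,266). The heel is in the tray at (348,228). The look-alike heels lie outside it at (277,288) and (402,226).

Run:
```python
from h import *
z=np.load('top0.npz');p=z['p'];w=world('top',z['d']);h=cv2.cvtColor(p,cv2.COLOR_RGB2HSV)
H,S,V=[h[...,i].astype(int) for i in range(3)]
R=lambda a,b,c,d:np.pad(np.ones((d-c,b-a),bool),((c,480-d),(a,640-b)))
ms={'blue':(abs(H-112)<12)&(S>120)&R(290,400,235,275),'cover':(H<16)&(S>170)&(V>90)&R(295,365,130,205),
'green':(abs(H-65)<20)&(S>120)&R(190,230,230,270),'red':((H<8)|(H>172))&(S>150)&R(415,450,250,285),
'box':(S<70)&(V>70)&(V<170)&R(285,390,118,220)}
for k,m in ms.items():
    q=w[m];q=q[~np.isnan(q[:,0])]
    print(k,m.sum(),'med',np.median(q,0).round(4),'min',np.percentile(q,2,axis=0).round(3),'max',np.percentile(q,98,axis=0).round(3))
    if k=='cover':
        c=q.mean(0);U,s,Vt=np.linalg.svd(q-c);print('n',Vt[2].round(3),'res',s[2]/len(q)**.5)
    if k in('blue','box','cover'):
        Q=q if k=='cover' else q[(q[:,2]>(.07 if k=='blue' else .09))&(q[:,2]<.115)]
        if k=='box': Q=w[R(285,390,110,225)&(abs(w[...,2]-.1)<.01)&(S<90)]
        r=cv2.minAreaRect((Q[:,:2]*1000).astype(np.float32));print(k,r,cv2.boxPoints(r).round(0).tolist(), Q.mean(0).round(4),len(Q))
# dark strip on cover
m=(V<50)&R(335,360,135,190);print('strip',np.median(w[m],0),m.sum())
# loose heels
for n,r in(('big',R(258,298,268,308)),('small',R(390,412,216,238)),('inheel',R(335,365,213,242)),('cup',R(418,458,175,212)),('tape',R(205,250,288,332))):
    m=r&(w[...,2]>(.012 if n!='inheel' else .03))&(w[...,2]<(.1 if n!='inheel' else .055))
    if n=='inheel': m&=(V<90)
    q=w[m];print(n,q.min(0).round(3),q.max(0).round(3),np.median(q,0).round(3))
```

```text
blue 296 med [ 0.4585 -0.0404  0.0837] min [ 0.444 -0.135  0.073] max [0.472 0.054 0.09 ]
blue ((458.1351623535156, -40.70252990722656), (9.547560691833496, 197.2564239501953), 7.142321586608887) [[441.0, 57.0], [466.0, -139.0], [475.0, -138.0], [451.0, 58.0]] [ 0.458  -0.0403  0.0839] 289
cover 1824 med [0.6706 0.0049 0.1493] min [ 0.615 -0.044  0.109] max [0.727 0.051 0.19 ]
n [ 0.074 -0.654 -0.753] res 0.002628964631969523
cover ((682.0214233398438, 5.347969055175781), (138.31204223632812, 97.05205535888672), 6.067567348480225) [[608.0, 46.0], [618.0, -50.0], [756.0, -36.0], [746.0, 61.0]] [0.6706 0.0049 0.1492] 1819
green 162 med [0.4762 0.3145 0.0205] min [0.459 0.297 0.008] max [0.492 0.331 0.027]
red 143 med [ 0.4414 -0.2666  0.0218] min [ 0.425 -0.283  0.014] max [ 0.457 -0.251  0.029]
box 4565 med [ 0.6612 -0.0338  0.0993] min [ 0.571 -0.126  0.005] max [0.794 0.097 0.106]
box ((684.1358642578125, -12.732429504394531), (220.07723999023438, 218.43150329589844), 7.04181432723999) [[562.0, 82.0], [588.0, -135.0], [807.0, -108.0], [780.0, 109.0]] [ 0.683  -0.0157  0.0997] 5122
strip [nan nan nan] 85
big [0.343 0.097 0.013] [0.421 0.174 0.039] [0.382 0.132 0.028]
small [ 0.525 -0.205  0.012] [ 0.563 -0.165  0.021] [ 0.546 -0.188  0.015]
inheel [ 0.509 -0.076  0.034] [ 0.561 -0.024  0.048] [ 0.523 -0.047  0.042]
cup [ 0.591 -0.307  0.012] [ 0.659 -0.236  0.091] [ 0.63  -0.284  0.065]
tape [0.278 0.216 0.013] [0.368 0.306 0.052] [0.323 0.264 0.043]
```

move_arm:
  moves: [0,0,0,0,0,0,0.1244,0,-2.3,4.1,0,0,0,0,0,-2.3,4.1,0,0,0,0,0,-2.3,4.1,0,0,0,0,0,-2.3,4.1,0,0,0,0,0,-2.3,4.1,0,0,0,0,0,-2.3,4.1,0,0,0,0,0,-2.3,4.1,0,0,0,0]

```text
clock: 0.9
tool_pos: [0.2897, -0.3482, 0.2344]
orientation: [180.0, 0.0, -173.0]
force: [1.2, 0.3, 0.6]
opening: 0.0291
gripper_force: 0.0
```

move_arm:
  moves: [0,-2.3,4.1,0,0,0,0,0,-2.3,4.1,0,0,0,0,0,-2.3,4.1,0,0,0,0,0,-2.3,4.1,0,0,0,0,0,-2.3,4.1,0,0,0,0,0,-2.3,4.1,0,0,0,0,0,-2.3,4.1,0,0,0,0,0,0,0,0,0,0,0]

```text
clock: 1.7
tool_pos: [0.4161, -0.0415, 0.2346]
orientation: [180.0, 0.0, -172.7]
force: [-0.6, -0.4, 0.3]
opening: 0.0007
gripper_force: 0.0
```

move_arm:
  moves: [0,0,-0.4,4,0,0,0,0,0,0,4,0,0,0,0,0,0,4,0,0,0,0,0,0,3,0,0,0,0,0,0,2.1,0,0,0,0,0,0,0,0,0,0]

```text
clock: 2.3
tool_pos: [0.4125, -0.0505, 0.0611]
orientation: [-179.9, -0.3, -173.0]
force: [-0.5, -0.7, 1.2]
opening: 0.0004
gripper_force: 0.0
```

move_arm:
  moves: [0,-1,0,0,0,0,0,0,-1,0,0,0,0,0,0,-1,0,0,0,0,0,0,-1,0,0,0,0,0,0,-1,0,0,0,0,0,0,-1,0,0,0,0,0,0,-1,0,0,0,0,0,0,-1,0,0,0,0,0]

```text
clock: 3.1
tool_pos: [0.495, -0.0397, 0.0635]
orientation: [-180.0, -0.0, -173.0]
force: [-3.2, -0.6, 3.4]
opening: 0.0003
gripper_force: 1.7
```

move_arm:
  moves: [0,-1,0,0,0,0,0,0,-1,0,0,0,0,0,0,-1,0,0,0,0,0,0,-1,0,0,0,0,0,0,-0.7,0,0,0,0,0,0,-0.4,0,0,0,0,0,0,-0.4,0,0,0,0,0,0,-0.3,0,0,0,0,0]

```text
clock: 3.9
tool_pos: [0.5519, -0.0326, 0.0634]
orientation: [180.0, -0.0, -173.0]
force: [-2.9, -2.8, -0.3]
opening: 0.0002
gripper_force: 1.4
```

move_arm:
  moves: [0,-0.3,0,0,0,0,0,0,0,0,0,0,0,0]

```text
clock: 4.1
tool_pos: [0.5526, -0.0326, 0.0632]
orientation: [-180.0, -0.3, -173.0]
force: [-8.8, -1.3, 4.0]
opening: 0.0005
gripper_force: 4.6
```

move_arm:
  moves: [0,-0.3,0,0,0,0,0,0,-0.2,0,0,0,0,0,0,0,0,0,0,0,0]

```text
clock: 4.4
tool_pos: [0.5526, -0.0329, 0.0625]
orientation: [-180.0, -0.7, -173.1]
force: [-24.5, 1.6, 17.4]
opening: 0.0006
gripper_force: 12.0
```

move_arm:
  moves: [0,1.8,0,0,0,0,0,0,2,0,0,0,0,0,0,0,0,-4.5,0,0,0,0,0,0,-4.5,0,0,0,0,0,0,-4.5,0,0,0,0,0,0,-4.5,0,0,0,0,-5,0.6,0,0,0,0,0,-5,0.6,0,0,0,0]

```text
clock: 5.2
tool_pos: [0.6218, -0.0114, 0.2484]
orientation: [179.9, 0.6, -173.0]
force: [0.3, 0.5, -0.1]
opening: 0.0007
gripper_force: 0.0
```

move_arm:
  moves: [0,-5.2,0,0,0,0,0,0,0,0,0,0,0,0,0,0,0,0,0,0,0]

```text
clock: 5.5
tool_pos: [0.6699, -0.0057, 0.2419]
orientation: [180.0, -0.1, -173.0]
force: [-1.4, -1.0, -0.2]
opening: 0.0006
gripper_force: 0.0
```

Run:
```python
from h import *
p,d=snap('scene','s1'); o=ctrl.get_obs(); print(o['tool_pos'],o['force'])
```

```text
[ 0.66908336 -0.00593981  0.24291162] [-0.30772449 -0.39629947 -0.39658101]
```

View pics/s1.png

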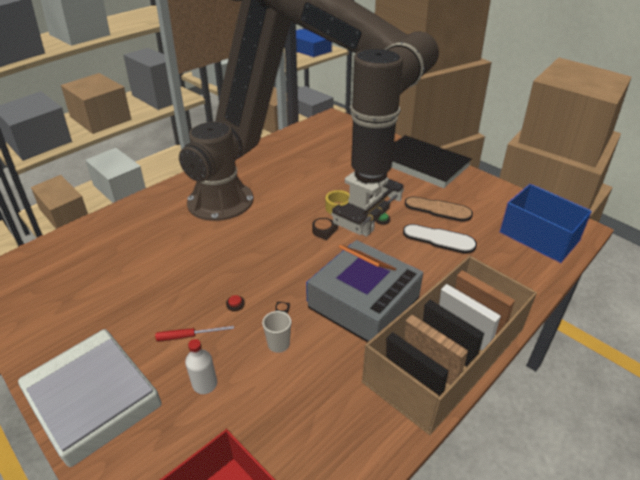

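move_arm:
  moves: [0,0,0,2.5,0,0,0,0,0,0,2,0,0,0,0,0,-0.5,1,0,0,0,0,0,-0.5,1,0,0,0,0,0,-0.5,1,0,0,0,0,0,-0.5,1,0,0,0,0,0,-0.5,1,0,0,0]

```text
clock: 6.25
tool_pos: [0.6724, -0.0317, 0.1486]
orientation: [-180.0, 0.1, -173.0]
force: [0.8, -0.4, 1.6]
opening: 0.0002
gripper_force: 0.7
```

move_arm:
  moves: [0,0,-0.5,0.8,0,0,0,0,0,-0.5,0.8,0,0,0,0,0,-0.5,0.7,0,0,0,0,0,-0.3,0.4,0,0,0,0,0,0,0.3,0,0,0,0,0,0,0.2,0,0,0,0,0,0,0,0,0,0]

```text
clock: 6.95
tool_pos: [0.674, -0.0489, 0.1166]
orientation: [-180.0, 0.0, -173.0]
force: [0.3, -0.3, 1.2]
opening: 0.0003
gripper_force: 0.0
```

move_arm:
  moves: [0,0,0,0.2,0,0,0,0,0,0,0.2,0,0,0,0,0,0,0.2,0,0,0,0,0,0,0,0,0,0]

```text
clock: 7.35
tool_pos: [0.6744, -0.0488, 0.1159]
orientation: [-179.9, 0.2, -172.9]
force: [-12.9, 3.2, 31.0]
opening: 0.0001
gripper_force: 15.3
```

move_arm:
  moves: [0,0,0,-1,0,0,0,0,0,0,-4,0,0,0,0,0,0,-4,0,0,0,0,0,1.7,4.3,0,0,0,0,0,1.7,4.3,0,0,0,0,0,1.7,4.3,0,0,0,0,0,1.7,4.3,0,0,0,0,0,1.7,4.3,0,0,0,0]

```text
$.moves: bad value
```

move_arm:
  moves: [0,1.7,4.3,0,0,0,0,0,1.7,4.3,0,0,0,0,0,1.7,4.2,0,0,0,0,0,1.6,4.2,0,0,0,0,0,0,0,0,0,0,0,0,0,0,0,0,0,0]

```text
clock: 7.95
tool_pos: [0.5865, 0.1131, 0.1111]
orientation: [180.0, 0.1, -172.8]
force: [0.3, -1.4, -0.4]
opening: 0.0006
gripper_force: 0.0
```

Run:
```python
from h import *
p,d=snap('top','t2'); w=world('top',d); o=ctrl.get_obs(); print(o['tool_pos'])
h=cv2.cvtColor(p,cv2.COLOR_RGB2HSV).astype(int);H,S,V=h[...,0],h[...,1],h[...,2]
m=(H<16)&(S>170)&(V>90);m[:125]=0;m[225:]=0;m[:,:285]=0;m[:,395:]=0
q=w[m];c=q.mean(0);print('cover',c.round(4),np.linalg.svd(q-c,full_matrices=False)[2][2].round(3))
m=(abs(H-112)<12)&(S>120);m[:190]=0;m[275:]=0;m[:,:285]=0;m[:,395:]=0
q=w[m&(w[...,2]>.065)];b=q.mean(0)-[.684,-.0127,0];print('panel local x',b@[.9925,.1219,0],len(q))
cv2.imwrite('pics/t2c.png',cv2.resize(p[100:320,180:480,::-1],(750,550)))
```

```text
[0.58687095 0.1121696  0.11089797]Traceback (most recent call last):
  File "<stdin>", line 5, in <module>
    u, s, vh = gufunc(a, signature=signature)
               ~~~~~~^^^^^^^^^^^^^^^^^^^^^^^^
    raise LinAlgError("SVD did not converge")
numpy.linalg.LinAlgError: SVD did not converge
```

The first call was refused because a row was malformed, so the second ran without the lift and slid the fingertips across the cover. I'll check for damage before going on.

Run:
```python
from h import *
z=np.load('t2.npz');p=z['p'];w=world('top',z['d'])
h=cv2.cvtColor(p,cv2.COLOR_RGB2HSV).astype(int);H,S,V=h[...,0],h[...,1],h[...,2]
ok=~np.isnan(w[...,0]);R=np.zeros_like(ok);R[120:275,285:395]=1;R&=ok
q=w[R&(H<16)&(S>170)&(V>90)&(np.arange(480)[:,None]<225)];print('cover',len(q),q.mean(0).round(4),np.percentile(q,[5,95],axis=0).round(3))
q=w[R&(abs(H-112)<12)&(S>120)&(w[...,2]>.065)];b=q.mean(0)-[.684,-.0127,0];print('panel local x',b@[.9925,.1219,0],len(q))
cv2.imwrite('pics/t2c.png',cv2.resize(p[100:320,180:480,::-1],(750,550)))
```

```text
cover 1860 [ 0.6771 -0.0123  0.1075] [[ 0.624 -0.066  0.103]
 [ 0.725  0.042  0.112]]
panel local x -0.11714575803274041 389
```

View pics/t2c.png

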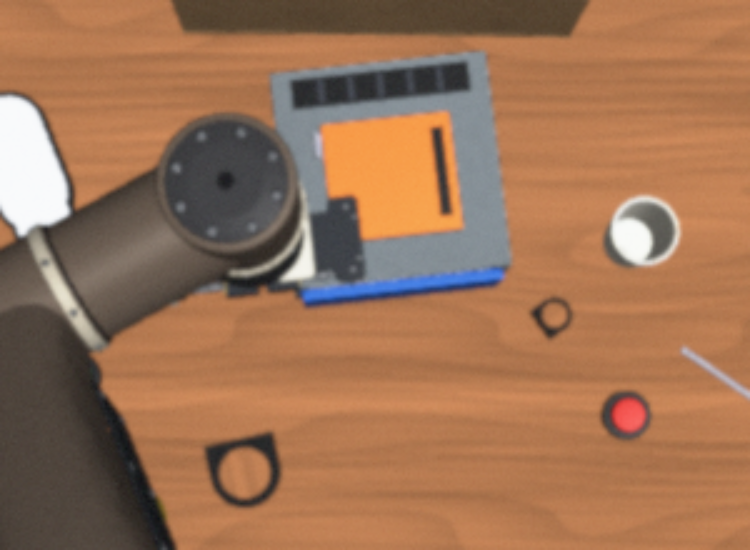

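The crop shows the cover flat at about (390,175), with its z at 0.1075. The tray is home (blue line at y≈285) and nothing else moved. Now I'll lift and go on to the button.

move_arm:
  moves: [0,0,0,-4,0,0,0,0,0,0,-4,0,0,0,0,0,1.7,4.3,0,0,0,0,0,1.7,4.3,0,0,0,0,0,1.7,4.3,0,0,0,0,0,1.7,4.3,0,0,0,0,0,1.7,4.3,0,0,0,0]

```text
$.moves: bad value
```

move_arm:
  moves: [0,0,0,0,0,0,0,0,0,0,0,0,0,0]

```text
clock: 8.2
tool_pos: [0.5871, 0.1107, 0.1103]
orientation: [-180.0, -0.0, -173.1]
force: [0.2, -0.1, 0.7]
opening: 0.0005
gripper_force: 0.0
```

move_arm:
  moves: [0,0,0,-4,0,0,0,0,0,0,-4,0,0,0]

```text
clock: 8.4
tool_pos: [0.5863, 0.1102, 0.1901]
orientation: [-179.9, -0.2, -173.1]
force: [0.8, 0.3, -0.2]
opening: 0.0005
gripper_force: 0.0
```

move_arm:
  moves: [0,1.7,4.3,0,0,0,0,0,1.7,4.3,0,0,0,0,0,1.7,4.3,0,0,0,0,0,1.7,4.3,0,0,0,0,0,1.7,4.3,0,0,0,0,0,0,0,0,0,0,0]

```text
clock: 9.0
tool_pos: [0.4749, 0.318, 0.1905]
orientation: [180.0, 0.0, -172.8]
force: [0.4, -0.1, 0.4]
opening: 0.0008
gripper_force: 0.0
```

move_arm:
  moves: [0,0,-0.3,4,0,0,0,0,0,0,4,0,0,0,0,0,0,4,0,0,0,0,0,0,2.5,0,0,0,0,0,0,1,0,0,0,0,0,0,0,0,0,0]

```text
clock: 9.6
tool_pos: [0.4766, 0.3104, 0.0343]
orientation: [-179.9, -0.1, -173.1]
force: [-0.0, -0.1, -0.5]
opening: 0.0005
gripper_force: 0.0
```

move_arm:
  moves: [0,0,0,0.3,0,0,0,0,0,0,0.3,0,0,0,0,0,0,0.3,0,0,0,0,0,0,0.2,0,0,0,0,0,0,0,0,0,0]

```text
clock: 10.1
tool_pos: [0.4774, 0.3124, 0.0254]
orientation: [179.9, 0.1, -173.0]
force: [2.8, -0.8, 4.2]
opening: 0.0004
gripper_force: 2.1
```

move_arm:
  moves: [0,0,0,0.2,0,0,0,0,0,0,0.2,0,0,0,0,0,0,0.1,0,0,0,0,0,0,0,0,0,0]

```text
clock: 10.5
tool_pos: [0.4776, 0.3125, 0.0237]
orientation: [179.9, 0.2, -172.9]
force: [-7.5, -5.7, 37.4]
opening: 0.0003
gripper_force: 19.1
```

Fully in at a firm stop. Now release and check.

move_arm:
  moves: [0,0,0,-1,0,0,0,0,0,0,-4,0,0,0,0,0,0,-4,0,0,0,0,0,0,-4,0,0,0]

```text
clock: 10.9
tool_pos: [0.4757, 0.3111, 0.1505]
orientation: [-180.0, -0.1, -173.0]
force: [1.1, 0.6, -0.0]
opening: 0.0004
gripper_force: 0.0
```

move_arm:
  moves: [0,4,0,0,0,0,0,0,4,0,0,0,0,0,0,0,0,0,0,0,0]

```text
clock: 11.2
tool_pos: [0.3932, 0.3001, 0.1495]
orientation: [180.0, -0.1, -173.0]
force: [1.1, 0.3, -0.3]
opening: 0.0003
gripper_force: 0.0
```

Run:
```python
from h import *
snap('scene','s3');p,d=snap('top','t3');w=world('top',d);o=ctrl.get_obs();print(o['clock'],o['tool_pos'],o['force'])
h=cv2.cvtColor(p,cv2.COLOR_RGB2HSV).astype(int);H,S,V=h[...,0],h[...,1],h[...,2]
ok=~np.isnan(w[...,0]);R=np.zeros_like(ok);R[120:275,285:395]=1;R&=ok
q=w[R&(H<16)&(S>170)&(V>90)&(np.arange(480)[:,None]<225)];print('cover',np.percentile(q,[5,50,95],axis=0).round(3))
q=w[R&(abs(H-112)<12)&(S>120)&(w[...,2]>.065)];print('panel',(q.mean(0)-[.684,-.0127,0])@[.9925,.1219,0])
```

```text
11.3 [0.3962548  0.30183819 0.14987611] [ 0.24488114 -0.39712991 -0.32118928]
cover [[ 0.621 -0.067  0.103]
 [ 0.672 -0.009  0.107]
 [ 0.725  0.042  0.112]]
panel -0.11699555677474052
```

View pics/s3.png

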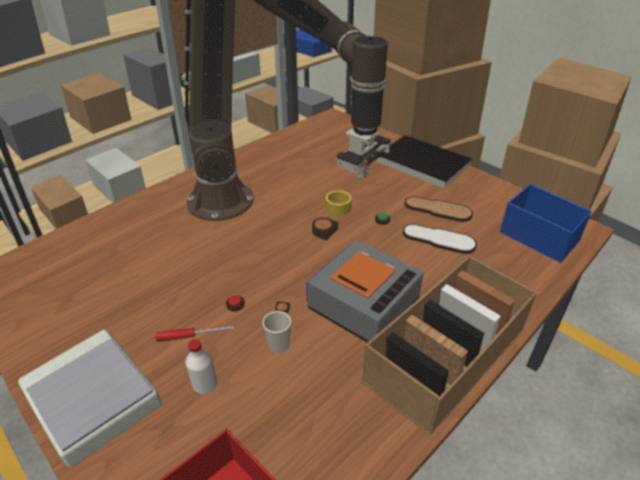

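The scene shows the cover flat at (365,275), the tray shut, the green button up at (382,217) and everything else where it stood.

```bash
python3 -c "
from plant import ctrl; print(ctrl.close_job())"
```

```text
the job is handed in; nothing more can be done
None
```

The job is handed in: tray home and cover flat, then the green button pressed to its stop and released, with nothing else moved in the pictures; a refused lift call let the fingertips slide across the shut cover once, before the press, and it stayed flat.

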